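Shut off the torch supply: oxygen first, then gas

TASK

Shut off the torch's supply in the safe order: with one finger push the blue oxygen lever round until it is fully closed, square across its pipe, and only then push the red gas lever fully closed in the same way. Only push, gently: do not grip the levers or wrench them against their stops. Leave the green air lever, the cork block, the lighter and the white bottle as they are.

Things in the scene. Friction and masses are not known exactly. Their poses are not given: they have to be found in the camera images.
- oxygen_lever (a joint): angle of the blue lever of the oxygen valve (to be closed first): 0 = fully open, lever in line with its pipe; 1.571 = fully closed, lever square across the pipe, against its stop. It grows clockwise seen from above, turns about the upright stem, needs about 0.1 N m and stays where it is left.
- oxygen_pivot (a point): point on the upright stem axis of the oxygen valve, 77 mm above the bench, level with the middle of the blue sleeve. The valve is fixed: steel foot plate 112x56 mm with a copper pipe that rises from it, runs through a brass valve body and goes down again; pipe and body top out at 66 mm, the stem nut at 81 mm. This point's x axis runs along the pipe (when fully open the lever points to its -x), y across it (when fully closed the lever points to its +y), z up.
- oxygen_handle (a point): point on the blue sleeve of the oxygen lever, 75 mm from the stem axis, at mid-height and mid-width; x along the lever towards the stem, z up. The sleeve is 64 mm long (34 to 98 mm from the axis), 15 mm wide and 16 mm high (69 to 85 mm above the bench); the space under it is free down to the pipe (top at 48 mm), and beside it down to the bench or foot plate.
- gas_lever (a joint): angle of the red lever of the gas valve (to be closed second): 0 = fully open, lever in line with its pipe; 1.571 = fully closed, lever square across the pipe, against its stop. It grows clockwise seen from above, turns about the upright stem, needs about 0.1 N m and stays where it is left.
- gas_pivot (a point): point on the upright stem axis of the gas valve, 77 mm above the bench, level with the middle of the red sleeve. The valve is fixed: steel foot plate 112x56 mm with a copper pipe that rises from it, runs through a brass valve body and goes down again; pipe and body top out at 66 mm, the stem nut at 81 mm. This point's x axis runs along the pipe (when fully open the lever points to its -x), y across it (when fully closed the lever points to its +y), z up.
- gas_handle (a point): point on the red sleeve of the gas lever, 75 mm from the stem axis, at mid-height and mid-width; x along the lever towards the stem, z up. The sleeve is 64 mm long (34 to 98 mm from the axis), 15 mm wide and 16 mm high (69 to 85 mm above the bench); the space under it is free down to the pipe (top at 48 mm), and beside it down to the bench or foot plate.
- air_lever (a joint): angle of the green lever of the air valve (not part of the job, stays as it is): 0 = fully open, lever in line with its pipe; 1.571 = fully closed, lever square across the pipe, against its stop. It grows clockwise seen from above, turns about the upright stem, needs about 0.1 N m and stays where it is left.
- air_pivot (a point): point on the upright stem axis of the air valve, 77 mm above the bench, level with the middle of the green sleeve. The valve is fixed: steel foot plate 112x56 mm with a copper pipe that rises from it, runs through a brass valve body and goes down again; pipe and body top out at 66 mm, the stem nut at 81 mm. This point's x axis runs along the pipe (when fully open the lever points to its -x), y across it (when fully closed the lever points to its +y), z up.
- air_handle (a point): point on the green sleeve of the air lever, 75 mm from the stem axis, at mid-height and mid-width; x along the lever towards the stem, z up. The sleeve is 64 mm long (34 to 98 mm from the axis), 15 mm wide and 16 mm high (69 to 85 mm above the bench); the space under it is free down to the pipe (top at 48 mm), and beside it down to the bench or foot plate.
- cork_mid (a point): centre of a loose orange-brown cork block, 30x60x24 mm, lying on the bench; a bystander
- lighter_mid (a point): centre of a loose black lighter, 24x65x12 mm, lying on the bench; a bystander
- bottle_mid (a point): centre (70 mm up) of a loose white squeeze bottle with a red nozzle, 46 mm diameter, 140 mm high, standing; a bystander
Mind the look-alikes: they are no part of the job. What is shaped like the part that bears gas_lever but pink is not meant.

How it is judged:
On the way, in this order (a step that is already met when the one before it is completed fails the run):
1. the blue oxygen lever is fully closed while the red gas lever is still open (value of joint oxygen_lever above 1.42 rad and value of joint gas_lever below 0.75 rad), for 0.2 s.
2. the red gas lever is fully closed too (value of joint each of gas_lever, oxygen_lever above 1.42 rad), for 0.2 s.
At the end, for the whole second after the job is handed in: Both the oxygen and the gas lever stand closed (joint above 1.42 rad, that is within about 9 degrees of the stop) and at rest; the green air lever's sleeve is within 15 mm, and cork, lighter and bottle within 20 mm, of where they were (all of step 2 and distance of air_handle from where it was at the start of the episode below 0.015 m and distance of each of cork_mid, lighter_mid, bottle_mid from where it was at the start of the episode below 0.02 m and velocity of joint oxygen_lever between -0.05 and 0.05 rad/s and velocity of joint gas_lever between -0.05 and 0.05 rad/s); the robot touches nothing.
It fails at once if the red gas lever is moved well towards closed while the oxygen is still open (value of joint gas_lever above 0.75 rad and not (value of joint oxygen_lever above 1.42 rad)).
It fails at once if the green air lever is moved (more than 15 mm at the sleeve) (distance of air_handle from where it was at the start of the episode above 0.015 m).
It fails at once if the blue or red lever is gripped or forced (fingers press on it with more than 30 N) (contact force between the fingers and oxygen_lever above 30 N or contact force between the fingers and gas_lever above 30 N).
It fails at once if the cork block, the lighter or the white bottle is pushed away, knocked over or lifted (its centre moves more than 20 mm) (distance of any of cork_mid, lighter_mid, bottle_mid from where it was at the start of the episode above 0.02 m).
It also fails if it takes over 51 s, if anything falls off the work surface, if the arm or the gripper's body presses on something with over 40 N, if the wrist force passes 120 N, or if a joint passes its speed limit or range.

ROBOT

A 6-joint arm with a two-finger parallel gripper is mounted at the origin on a cart in front of the work surface, level with it; the furniture and walls round the work are solid. World frame = base frame: x ahead of the robot, y to its left, z up, the work surface at z = 0. Lengths are in m, angles in rad, forces in N, time in s.
With the tool pointing down it reaches from about 0.375 to 0.9 m from the base axis. Payload 3.1 kg.
Tool frame: the origin (TCP) lies midway between the tips of the shut fingers; the grasp point (between the pads) lies 19 mm behind it; z points along the fingers, x is the direction in which the jaws open and shut, and the axes are right-handed (so a half turn about z gives the same grasp; the last joint's range is limited). The gripper opens to 87 mm and grips with 3 to 60 N. Pads are 19 mm wide; open, the fingers measure 117 mm over their backs; the gripper's body (75 mm by 190 mm) begins 51 mm behind the grasp point.
Start: joints at [-1.486, 0.527, 1.433, -0, 1.181, -0.178], TCP at [0.162, -0.604, 0.223] pointing down, gripper open.
Joint ranges: [-3.08, 3.08], [-0.75, 2.2], [0.22, 2.44], [-1.43, 4.57], [0, 2.65], [-2.85, 2.85]. Speed limits (rad/s): [2.79, 2.79, 3.14, 3.14, 3.14, 3.14].

INTERFACE

Orientations are given as a unit quaternion [x, y, z, w].
In Python, from rig import * gives the robot as it stands.
- The arm moves only by the tool drive_tool, never from a script. Its argument "plan" is a list of rows, each an object with "offset": the shift along the tool's x, y, z in cm, a list of three; "delta_rot": the turn, a rotation vector about the tool's x, y, z in degrees, a list of three; "jaw": the finger opening in cm, from 0 to 8.7. In form: [{"offset": [dx, dy, dz], "delta_rot": [wx, wy, wz], "jaw": jaw}, ...]. A call has exactly 8 rows; each row is the pose to reach, as a shift and turn from the pose commanded when the call began, along the tool's axes at that moment; what a row does not reach only later rows make up. A row lasts 1/12 s, in which the tool goes at most 41.7 mm and 7.16 degrees, less where a joint would pass 70% of its speed; a pose out of reach is approached as far as the arm can. A call with a gripper value outside its range is refused whole. The fingers move at their own pace and stop on an object; "squeeze" is the grip in N (left out, the last holds). Time passes only in rows, so rows that repeat a pose let the fingers close, or fill a call up. It gives the time, the measured TCP pose, the force and the opening at its end, in the units of the state.
- get_obs(): the state, without advancing time (a new reading comes with each control period).
- camera(name): name is "scene" or "side" or "wrist"; returns the picture (480x640x3 uint8, red, green, blue); there is no depth.
- calibration(name): a dict with "K" (3x3 intrinsics, pixels), "distortion" ([k1, k2, p1, p2, k3] as OpenCV has them; the pictures are not rectified), "pose" (4x4, takes a point from camera to world coordinates); the wrist camera has in their place "tool_from_camera" (4x4, takes a point from camera to tool coordinates, whose origin is the TCP and whose axes are the tool frame's). Camera axes: x right, y down, z forward; pixel columns grow to the right and rows downward; lengths in m; the calibration is good to about 2 mm. A picture is of the moment at which its call begins: read the wrist's pose just before it. calibration takes no time and is no camera call.
- hand_in(): hands the job in, once; it reports no verdict.
The state is a dict: "time": time; "q": joint angles; "joint_velocities": joint speeds; "joint_torque": joint torques, N m; "position": TCP position; "tool_rot": TCP orientation; "ft_force": force on the tool from outside, world axes, zero at the start; "moment": the same for the moment, N m; "grip_width": finger opening in m.
Only numpy, scipy, OpenCV 4.12 (cv2) and the standard library are available. Lean on these libraries where they do the work, as an engineer would, in place of code of your own. Each camera call takes 0.05 s, during which the arm holds its last target.

## Working session

There is one attempt and no reset: what is moved stays moved. The work goes in short steps, Python scripts to look and compute and a tool call to move; the robot and the scene stay as the last step left them, time stands still between calls to the robot, and variables do not carry over. Pictures are saved under pics/ and viewed, and the job is handed in when it is done.

Besides the shell and the picture viewer there is one more tool, called after "Request:" as name(argument=value, ...), one argument or row to a line, values as JSON. drive_tool: Moves the arm, as the interface text tells. Its arguments: {"type":"object","properties":{"plan":{"type":"array","items":{"type":"object","properties":{"offset":{"type":"array","items":{"type":"number"}},"delta_rot":{"type":"array","items":{"type":"number"}},"jaw":{"type":"number"}}}},"squeeze":{"type":"number"}},"required":["plan"]}

```bash
mkdir -p pics; ls
python3 - <<'E'
from rig import *
import cv2
print(get_obs())
for n in ["scene","side","wrist"]:
    im=camera(n); cv2.imwrite(f"pics/{n}0.png",im[:,:,::-1])
    c=calibration(n); print(n,{k:__import__('numpy').round(v,4).tolist() for k,v in c.items()})
E
```

```text
pics
{'time': 0.0, 'q': array([-1.48650197e+00,  5.28450242e-01,  1.43388694e+00, -2.39733327e-05,
        1.18135667e+00, -1.78515534e-01]), 'joint_velocities': array([ 5.76452601e-05, -1.53251780e-03, -9.37607353e-04, -6.88249164e-04,
       -9.76170064e-04,  1.03463791e-03]), 'joint_torque': array([-5.16972541e-04, -4.40046859e+01, -1.76590347e+01,  6.30801916e-02,
        5.80654631e-02, -1.78460418e-04]), 'position': array([ 0.16232322, -0.60281376,  0.22158628]), 'tool_rot': array([ 7.93663155e-01, -6.08356551e-01, -7.15274888e-04, -7.69586335e-04]), 'ft_force': array([ 0.60591734, -0.04058911,  0.21734996]), 'moment': array([-0.00285474,  0.02639549, -0.00417335]), 'grip_width': 0.08711487964738791}
scene {'K': [[599.8738, 0.0, 327.8747], [0.0, 599.8738, 247.127], [0.0, 0.0, 1.0]], 'distortion': [-0.1403, 0.0, 0.0, 0.0, 0.0], 'pose': [[0.6526, -0.3382, 0.678, -0.4974], [-0.7576, -0.2783, 0.5904, -0.8832], [-0.011, -0.899, -0.4378, 0.6987], [0.0, 0.0, 0.0, 1.0]]}
side {'K': [[559.4254, 0.0, 323.6127], [0.0, 559.4254, 244.2625], [0.0, 0.0, 1.0]], 'distortion': [-0.1768, 0.0, 0.0, 0.0, 0.0], 'pose': [[-0.8501, -0.3137, 0.4229, 0.0371], [-0.5265, 0.4913, -0.6939, 0.7475], [0.0099, -0.8126, -0.5828, 0.74], [0.0, 0.0, 0.0, 1.0]]}
wrist {'K': [[399.2546, 0.0, 316.8089], [0.0, 399.2546, 236.7979], [0.0, 0.0, 1.0]], 'distortion': [-0.0184, 0.0, 0.0, 0.0, 0.0], 'tool_from_camera': [[1.0, 0.0011, 0.0008, 0.0], [-0.0013, 0.9633, 0.2686, -0.0732], [-0.0005, -0.2686, 0.9633, -0.162], [0.0, 0.0, 0.0, 1.0]]}
```

View pics/scene0.png

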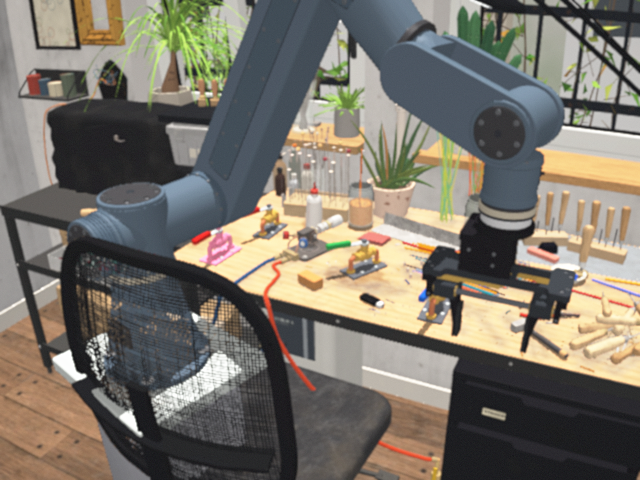

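View pics/side0.png

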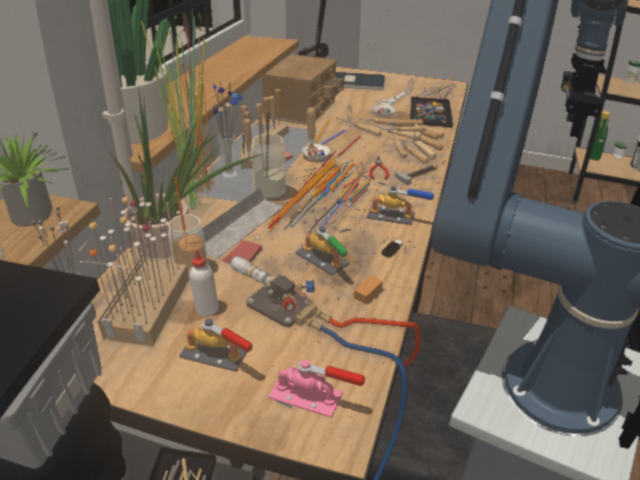

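View pics/wrist0.png

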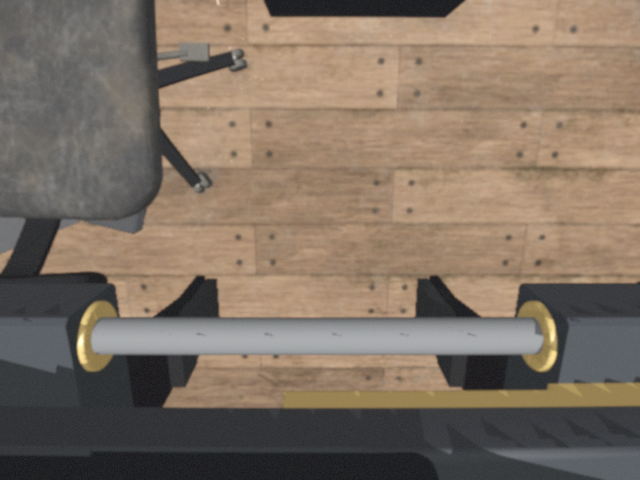

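The side view shows the blue lever (about 415,194), the green lever (332,244), and the red lever on the brass gas valve (235,340). The pink look-alike is at (305,385), the cork at (369,288), the lighter at (392,248) and the bottle at (203,285). I'll zoom in and measure.

```bash
cat > h.py <<'E'
import numpy as np, cv2
from rig import *
def ray(n,uv,T=None):
    c=calibration(n); K=np.array(c["K"]);D=np.array(c["distortion"])
    P=np.array(c["pose"]) if "pose" in c else T@np.array(c["tool_from_camera"])
    p=cv2.undistortPoints(np.array([[uv]],float),K,D)[0,0]
    return P[:3,3],P[:3,:3]@np.array([p[0],p[1],1.])
def onz(n,uv,z,T=None):
    o,d=ray(n,uv,T); return o+d*(z-o[2])/d[2]
def mask(im,col):
    h=cv2.cvtColor(im,cv2.COLOR_RGB2HSV); H,S,V=[h[:,:,i].astype(int) for i in range(3)]
    if col=="blue": m=(H>100)&(H<128)&(S>150)&(V>60)
    if col=="red": m=((H<6)|(H>174))&(S>180)&(V>80)
    if col=="green": m=(H>50)&(H<85)&(S>140)&(V>60)
    return m.astype(np.uint8)
E
python3 - <<'E'
from h import *
for n in ["side","scene"]:
    im=cv2.imread(f"pics/{n}0.png")[:,:,::-1].copy()
    for c in ["blue","red","green"]:
        k,l,s,ce=cv2.connectedComponentsWithStats(mask(im,c))
        for i in range(1,k):
            if s[i,4]>30:
                pts=np.argwhere(l==i)[:,::-1].astype(float); r=cv2.minAreaRect(pts.astype(np.float32))
                m=pts.mean(0);u=np.linalg.svd(pts-m,full_matrices=False)[2][0];t=(pts-m)@u
                e=[m+u*t.min(),m+u*t.max()]
                print(n,c,s[i].tolist(),ce[i].round(1),onz(n,ce[i],.08).round(3),[onz(n,q,.08)[:2].round(3).tolist() for q in e])
im=cv2.imread("pics/side0.png")
a=cv2.resize(im[170:420,160:450],None,fx=2.7,fy=2.4,interpolation=cv2.INTER_CUBIC);cv2.imwrite("pics/sz.png",a)
im=cv2.imread("pics/scene0.png")
cv2.imwrite("pics/cz.png",cv2.resize(im[180:340,180:460],None,fx=2.8,fy=2.8,interpolation=cv2.INTER_CUBIC))
E
```

```text
side blue [409, 190, 23, 7, 53] [420.7 192.8] [ 0.433 -0.337  0.08 ] [[0.461, -0.333], [0.408, -0.341]]
side red [223, 329, 28, 19, 202] [236.  338.3] [0.498 0.266 0.08 ] [[0.528, 0.263], [0.469, 0.268]]
side red [327, 367, 37, 17, 289] [345.3 374.9] [0.306 0.237 0.08 ] [[0.337, 0.243], [0.278, 0.232]]
scene blue [420, 290, 7, 11, 50] [423.2 295.6] [ 0.414 -0.344  0.08 ] [[0.437, -0.335], [0.396, -0.35]]
scene red [192, 232, 18, 12, 107] [200.4 237.1] [0.304 0.231 0.08 ] [[0.335, 0.236], [0.275, 0.227]]
scene red [264, 296, 14, 41, 103] [270.1 314. ] [ 0.167 -0.155  0.08 ] [[0.122, -0.217], [0.209, -0.097]]
scene red [278, 338, 36, 52, 149] [294.7 365.1] [ 0.081 -0.302  0.08 ] [[0.115, -0.224], [0.052, -0.368]]
scene red [379, 442, 52, 19, 100] [402.9 451.6] [ 0.033 -0.556  0.08 ] [[0.024, -0.52], [0.042, -0.595]]
scene green [327, 242, 23, 7, 88] [337.6 244.6] [ 0.486 -0.058  0.08 ] [[0.512, -0.072], [0.462, -0.044]]
```

View pics/sz.png

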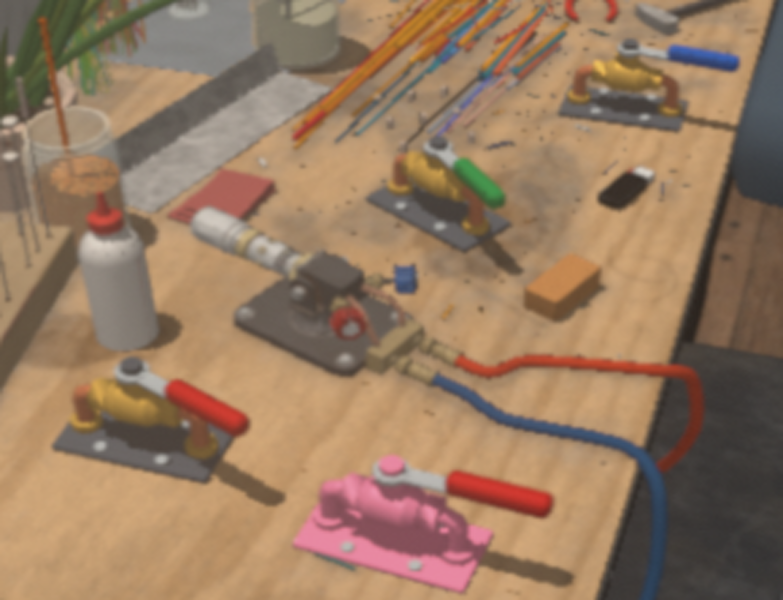

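View pics/cz.png

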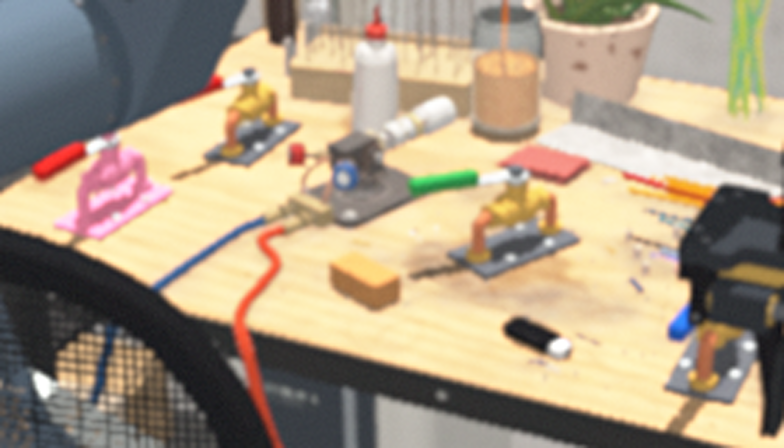

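Run:
```python
from h import *
S=lambda x,y:(160+x/2.7,170+y/2.4); C=lambda x,y:(180+x/2.8,180+y/2.8)
for nm,f,n,p,z in [("O nut",S,"side",(629,46),.082),("G nut",S,"side",(131,366),.082),("G nut",C,"scene",(249,75),.082),("A nut",S,"side",(438,145),.082),("A nut",C,"scene",(516,174),.082),("P nut",S,"side",(391,466),.082),("A tip",S,"side",(500,199),.077),
 *[("O plate",S,"side",p,.006) for p in [(577,88),(689,97),(684,128),(560,119)]],
 *[("G plate",S,"side",p,.006) for p in [(70,427),(236,435),(212,478),(54,447)]],
 *[("G plate",C,"scene",p,.006) for p in [(206,155),(244,164),(299,123)]],
 *[("A plate",S,"side",p,.006) for p in [(368,196),(474,245),(508,221)]],
 ("cork",S,"side",(565,280),.02),("lighter",S,"side",(626,187),.01),("bottle",S,"side",(131,345),.0),("Btop",S,"side",(100,200),.14),("torch",S,"side",(405,268),.05),("torchL",S,"side",(210,225),.05)]:
    print(nm,n,onz(n,f(*p),z).round(3)[:2])
```

```text
O nut side [ 0.494 -0.313]
G nut side [0.559 0.263]
G nut scene [0.546 0.238]
A nut side [ 0.543 -0.077]
A nut scene [ 0.534 -0.101]
P nut side [0.37  0.253]
A tip side [ 0.466 -0.04 ]
O plate side [ 0.549 -0.33 ]
O plate side [ 0.454 -0.371]
O plate side [ 0.434 -0.315]
O plate side [ 0.535 -0.27 ]
G plate side [0.61  0.281]
G plate side [0.512 0.226]
G plate side [0.499 0.268]
G plate side [0.605 0.302]
G plate scene [0.501 0.258]
G plate scene [0.511 0.214]
G plate scene [0.616 0.242]
A plate side [ 0.606 -0.07 ]
A plate side [ 0.496 -0.054]
A plate side [ 0.49  -0.099]
cork side [ 0.406 -0.035]
lighter side [ 0.431 -0.192]
bottle side [0.641 0.184]
Btop side [0.651 0.18 ]
torch side [0.495 0.046]
torchL side [0.648 0.077]
```

```bash
cat >> h.py <<'E'
from scipy.spatial.transform import Rotation as R
RA=np.array([[0,-1,0],[-1,0,0],[0,0,-1.]])
def tool():
    o=get_obs(); T=np.eye(4);T[:3,:3]=R.from_quat(o["tool_rot"]).as_matrix();T[:3,3]=o["position"];return T
def go(p,Rt=RA):
    T=tool(); print("off cm",(T[:3,:3].T@(np.array(p)-T[:3,3])*100).round(2),"rot",np.degrees(R.from_matrix(T[:3,:3].T@Rt).as_rotvec()).round(2))
E
python3 - <<'E'
from h import *
go([.41,-.32,.30])
E
```

```text
off cm [-20.91 -31.27  -7.78] rot [-0.    0.1  15.06]
```

Request:
drive_tool(
  plan=[
    {"offset": [-2.5, -3.8, -2], "delta_rot": [0, 0, 3], "jaw": 0},
    {"offset": [-5, -7.6, -4], "delta_rot": [0, 0, 6], "jaw": 0},
    {"offset": [-7.5, -11.4, -6], "delta_rot": [0, 0, 9], "jaw": 0},
    {"offset": [-10, -15.2, -7], "delta_rot": [0, 0, 12], "jaw": 0},
    {"offset": [-12.6, -18.8, -7.8], "delta_rot": [0, 0, 15], "jaw": 0},
    {"offset": [-14.8, -22.1, -7.8], "delta_rot": [0, 0, 15], "jaw": 0},
    {"offset": [-17, -25.4, -7.8], "delta_rot": [0, 0, 15], "jaw": 0},
    {"offset": [-19, -28.5, -7.8], "delta_rot": [0, 0, 15], "jaw": 0},
  ],
  squeeze=5,
)

```text
time: 0.82
position: [0.3741, -0.3613, 0.3007]
tool_rot: [0.707, -0.707, 0.0, 0.0]
ft_force: [0.5, -0.6, -0.2]
grip_width: 0.0417
```

Run:
```python
from h import *
T=tool();print(T.round(3),get_obs()["q"].round(2),get_obs()["joint_velocities"].round(2),get_obs()["grip_width"],get_obs()["time"])
im=camera("wrist");cv2.imwrite("pics/w1.png",im[:,:,::-1])
```

```text
[[ 0.001 -1.     0.001  0.374]
 [-1.    -0.001 -0.001 -0.361]
 [ 0.001 -0.001 -1.     0.301]
 [ 0.     0.     0.     1.   ]] [-0.98  0.3   1.59  0.    1.25  0.59] [ 0.94 -0.06  0.07  0.   -0.02  0.93] 0.04165626332698983 0.8167
```

View pics/w1.png

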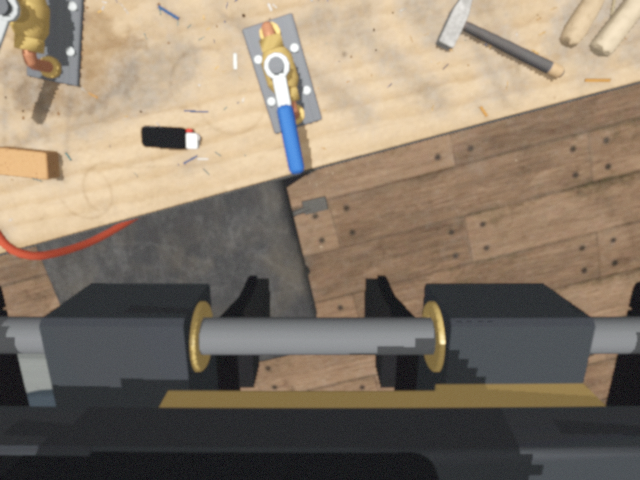

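The wrist view shows the oxygen valve with its nut at (277,66) and the blue sleeve running (285,108)–(297,170). The lighter is at (168,137) and the cork at (25,163). The arm was still moving when I took it, so I'll retake it at rest.

```bash
cat >> h.py <<'E'
def sleeve(im,col,T,z=.085,roi=None,n="wrist"):
    m=mask(im,col)
    if roi: 
        mm=np.zeros_like(m);mm[roi[1]:roi[3],roi[0]:roi[2]]=1;m*=mm
    k,l,s,ce=cv2.connectedComponentsWithStats(m); i=1+np.argmax(s[1:,4])
    pts=np.argwhere(l==i)[:,::-1].astype(float);mu=pts.mean(0);u=np.linalg.svd(pts-mu,full_matrices=False)[2][0];t=(pts-mu)@u
    a,b=onz(n,mu+u*t.min(),z,T),onz(n,mu+u*t.max(),z,T)
    print(col,"ends",a[:2].round(4),b[:2].round(4),"len",np.linalg.norm(a-b).round(4),"ctr",onz(n,mu,z,T)[:2].round(4),s[i].tolist())
E
python3 - <<'E'
from h import *
T=tool();print(T[:3,3],get_obs()["joint_velocities"].round(2))
im=camera("wrist");cv2.imwrite("pics/w2.png",im[:,:,::-1])
sleeve(im,"blue",T,roi=(220,0,400,250))
cv2.imwrite("pics/w2z.png",cv2.resize(im[0:200,200:400],None,fx=3,fy=3,interpolation=cv2.INTER_CUBIC)[:,:,::-1])
E
```

```text
[ 0.37841405 -0.35437961  0.30052956] [-0.08  0.01  0.01 -0.07  0.01 -0.17]
blue ends [ 0.4643 -0.3319] [ 0.4049 -0.3434] len 0.0605 ctr [ 0.4357 -0.3374] [288, 112, 24, 67, 850]
```

View pics/w2z.png

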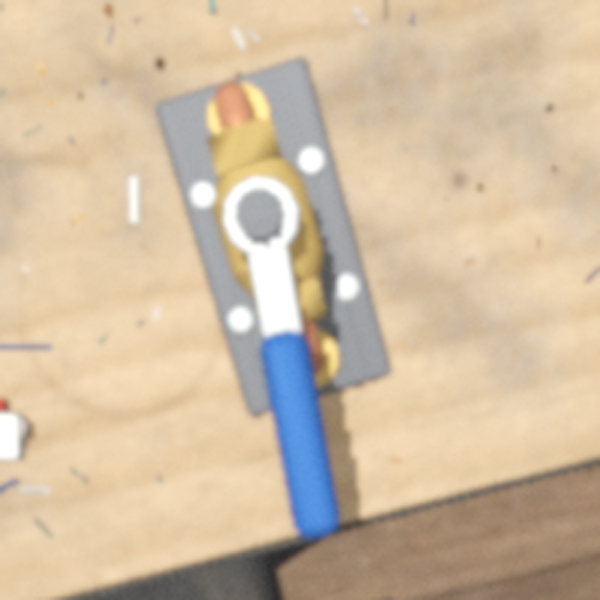

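Run:
```python
from h import *
T=tool();T[:3,3]=[0.37841405,-0.35437961,0.30052956]
f=lambda x,y:(200+x/3,y/3)
print("nut",onz("wrist",f(262,214),.081,T))
c=[onz("wrist",f(*p),.006,T)[:2] for p in [(158,104),(303,60),(389,371),(256,413)]]
print(np.round(c,4)); d=(c[1]+c[0]-c[2]-c[3])/2; print("len",np.linalg.norm(d),"dir deg",np.degrees(np.arctan2(d[1],d[0])),"w",np.linalg.norm(c[0]-c[1]),"ctr",np.mean(c,0))
for p in [(316,530),(287,340)]: print(onz("wrist",f(*p),.085 if p[1]>500 else .085,T))
```

```text
nut [ 0.49848618 -0.32669627  0.081     ]
[[ 0.5434 -0.2853]
 [ 0.5577 -0.3359]
 [ 0.4542 -0.3674]
 [ 0.4387 -0.3184]]
len 0.1089878484202172 dir deg 17.247625532157098 w 0.05254971910087767 ctr [ 0.4985247  -0.32675882]
[ 0.40535357 -0.34308314  0.085     ]
[ 0.46246906 -0.33420738  0.085     ]
```

```bash
cat >> h.py <<'E'
def pose(P,th,r,off,z,sgn=1):
    t=np.radians(th);u=np.array([np.cos(t),np.sin(t)]);n=np.array([-np.sin(t),np.cos(t)])
    x=np.r_[sgn*n,0];zz=np.array([0,0,-1.]);T=np.eye(4);T[:3,:3]=np.c_[x,np.cross(zz,x),zz];T[:2,3]=np.array(P)+r*u+off*n;T[2,3]=z;return T
def rows(Ts,T0=None):
    T0=tool() if T0 is None else T0
    for T in Ts:
        print((T0[:3,:3].T@(T[:3,3]-T0[:3,3])*100).round(2).tolist(),np.degrees(R.from_matrix(T0[:3,:3].T@T[:3,:3]).as_rotvec()).round(1).tolist())
PO=[.4985,-.3267]
E
python3 - <<'E'
from h import *
print(tool()[:3,3],get_obs()["joint_velocities"].round(3))
rows([pose(PO,190,.07,.05,.2),pose(PO,190,.07,.05,.062)])
E
```

```text
[ 0.37610088 -0.35758237  0.3003008 ] [-0.087  0.023 -0.025 -0.078 -0.025 -0.055]
[3.13, -6.18, 10.03] [-0.1, 0.2, -9.5]
[3.17, -6.16, 23.83] [-0.1, 0.2, -9.5]
```

Request:
drive_tool(
  plan=[
    {"offset": [1, -1.5, 2], "delta_rot": [0, 0, -3], "jaw": 0},
    {"offset": [2, -3, 4], "delta_rot": [0, 0, -6], "jaw": 0},
    {"offset": [3.1, -5, 6], "delta_rot": [0, 0, -9.5], "jaw": 0},
    {"offset": [3.1, -6.2, 8], "delta_rot": [0, 0, -9.5], "jaw": 0},
    {"offset": [3.1, -6.2, 10], "delta_rot": [0, 0, -9.5], "jaw": 0},
    {"offset": [3.1, -6.2, 10], "delta_rot": [0, 0, -9.5], "jaw": 0},
    {"offset": [3.1, -6.2, 10], "delta_rot": [0, 0, -9.5], "jaw": 0},
    {"offset": [3.1, -6.2, 10], "delta_rot": [0, 0, -9.5], "jaw": 0},
  ],
)

```text
time: 1.58
position: [0.435, -0.3947, 0.2009]
tool_rot: [0.763, -0.646, 0.0, 0.0]
ft_force: [-0.1, -0.2, -0.7]
grip_width: 0.0007
```

Run:
```python
from h import *
T=tool();print(T[:3,3],get_obs()["joint_velocities"].round(3),get_obs()["time"])
im=camera("wrist");cv2.imwrite("pics/w3.png",im[:,:,::-1])
sleeve(im,"blue",T,roi=(100,0,400,300))
rows([pose(PO,190,.07,.05,.062)])
```

```text
[ 0.43495462 -0.39465366  0.20085681] [ 0.001 -0.022 -0.012  0.002 -0.003  0.001] 1.5833
blue ends [ 0.4662 -0.3326] [ 0.4063 -0.3441] len 0.0609 ctr [ 0.4372 -0.3382] [227, 174, 25, 84, 1522]
[-0.65, -0.4, 13.95] [-0.1, -0.1, -0.5]
```

View pics/w3.png

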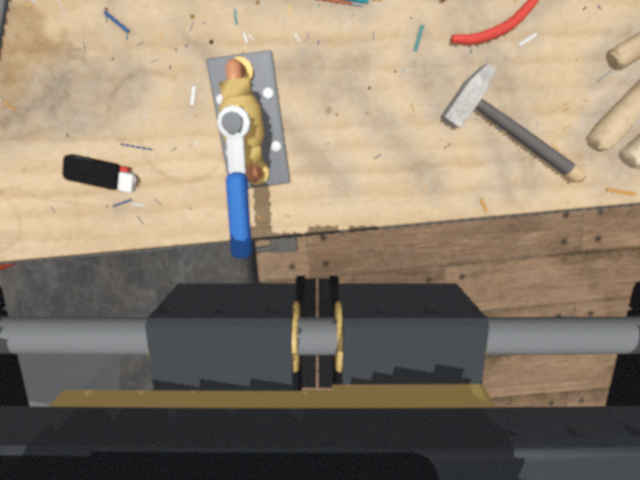

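The settled view agrees with the first to about 2 mm: the sleeve runs (237,174)–(240,257) and the nut is at (233,121). I'll descend beside the sleeve.

Request:
drive_tool(
  plan=[
    {"offset": [-0.3, -0.4, 2.5], "delta_rot": [0, 0, -0.5], "jaw": 0},
    {"offset": [-0.6, -0.4, 5], "delta_rot": [0, 0, -0.5], "jaw": 0},
    {"offset": [-0.6, -0.4, 7.5], "delta_rot": [0, 0, -0.5], "jaw": 0},
    {"offset": [-0.6, -0.4, 10], "delta_rot": [0, 0, -0.5], "jaw": 0},
    {"offset": [-0.6, -0.4, 12.5], "delta_rot": [0, 0, -0.5], "jaw": 0},
    {"offset": [-0.6, -0.4, 13.9], "delta_rot": [0, 0, -0.5], "jaw": 0},
    {"offset": [-0.6, -0.4, 13.9], "delta_rot": [0, 0, -0.5], "jaw": 0},
    {"offset": [-0.6, -0.4, 13.9], "delta_rot": [0, 0, -0.5], "jaw": 0},
  ],
)

```text
time: 2.3
position: [0.4383, -0.388, 0.062]
tool_rot: [0.766, -0.643, 0.0, 0.0]
ft_force: [-0.2, -0.5, 1.2]
grip_width: 0.0001
```

Run:
```python
from h import *
rows([pose(PO,a,.07,o,.062) for a,o in [(190,.036),(190,.023),(185,.022),(180,.022),(175,.022),(170,.022),(165,.022),(160,.022)]])
```

```text
[-1.39, 0.01, -0.01] [-0.0, -0.1, 0.0]
[-2.69, 0.0, -0.01] [-0.0, -0.1, 0.0]
[-3.41, 0.17, -0.01] [-0.0, -0.1, 5.0]
[-4.04, 0.28, -0.01] [-0.0, -0.1, 10.0]
[-4.68, 0.33, -0.01] [-0.0, -0.0, 15.0]
[-5.32, 0.33, -0.01] [-0.0, -0.0, 20.0]
[-5.96, 0.28, -0.01] [-0.0, -0.0, 25.0]
[-6.59, 0.16, -0.01] [-0.0, -0.0, 30.0]
```

Request:
drive_tool(
  plan=[
    {"offset": [-1.4, 0, 0], "delta_rot": [0, 0, 0], "jaw": 0},
    {"offset": [-2.7, 0, 0], "delta_rot": [0, 0, 0], "jaw": 0},
    {"offset": [-3.4, 0.2, 0], "delta_rot": [0, 0, 5], "jaw": 0},
    {"offset": [-4.0, 0.3, 0], "delta_rot": [0, 0, 10], "jaw": 0},
    {"offset": [-4.7, 0.3, 0], "delta_rot": [0, 0, 15], "jaw": 0},
    {"offset": [-5.3, 0.3, 0], "delta_rot": [0, 0, 20], "jaw": 0},
    {"offset": [-6.0, 0.3, 0], "delta_rot": [0, 0, 25], "jaw": 0},
    {"offset": [-6.6, 0.2, 0], "delta_rot": [0, 0, 30], "jaw": 0},
  ],
)

```text
time: 2.97
position: [0.4258, -0.3247, 0.0639]
tool_rot: [-0.572, 0.82, -0.003, -0.0]
ft_force: [-1.0, -1.1, -0.3]
grip_width: 0.0005
```

Run:
```python
from h import *
T=tool();print(T[:3,3],get_obs()["ft_force"])
im=camera("wrist");cv2.imwrite("pics/w4.png",im[:,:,::-1])
sleeve(im,"blue",T,roi=(0,0,640,400))
rows([pose(PO,a,.07,.022,.062) for a in [154,148,142,136,130,124,119,115]])
```

```text
[ 0.42584411 -0.32470068  0.06388659] [-0.95158453 -1.0507072  -0.29938449]
blue ends [ 0.4683 -0.3179] [ 0.4455 -0.3135] len 0.0232 ctr [ 0.4573 -0.3157] [244, 227, 43, 57, 2011]
[-0.71, 0.23, 0.17] [-0.2, -0.1, 5.7]
[-1.47, 0.34, 0.17] [-0.2, -0.1, 11.7]
[-2.24, 0.38, 0.17] [-0.3, -0.1, 17.7]
[-3.0, 0.34, 0.17] [-0.3, -0.1, 23.7]
[-3.76, 0.21, 0.17] [-0.3, -0.1, 29.7]
[-4.5, 0.01, 0.16] [-0.3, -0.1, 35.7]
[-5.1, -0.21, 0.16] [-0.3, -0.0, 40.7]
[-5.56, -0.43, 0.16] [-0.3, -0.0, 44.7]
```

View pics/w4.png

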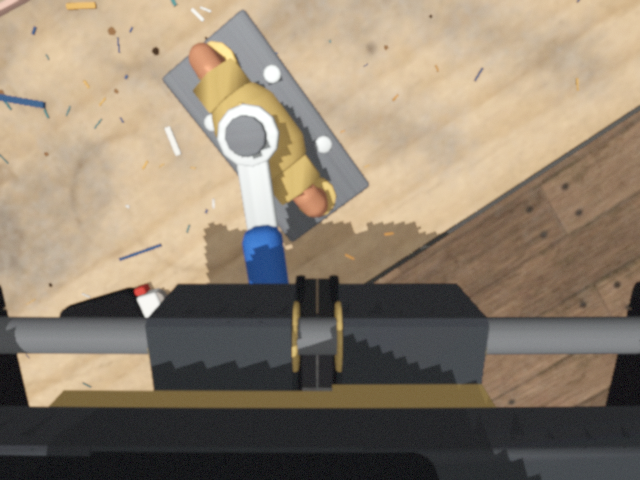

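The lever is turning: in this view it runs from the nut (247,133) to the sleeve (265,260). Forces are about 1 N. I'll continue.

Request:
drive_tool(
  plan=[
    {"offset": [-0.7, 0.2, 0.1], "delta_rot": [0, 0, 6], "jaw": 0},
    {"offset": [-1.5, 0.3, 0.1], "delta_rot": [0, 0, 12], "jaw": 0},
    {"offset": [-2.2, 0.4, 0.1], "delta_rot": [0, 0, 18], "jaw": 0},
    {"offset": [-3.0, 0.3, 0.1], "delta_rot": [0, 0, 24], "jaw": 0},
    {"offset": [-3.8, 0.2, 0.1], "delta_rot": [0, 0, 30], "jaw": 0},
    {"offset": [-4.5, 0, 0.1], "delta_rot": [0, 0, 36], "jaw": 0},
    {"offset": [-5.1, -0.2, 0.1], "delta_rot": [0, 0, 41], "jaw": 0},
    {"offset": [-5.6, -0.4, 0.1], "delta_rot": [0, 0, 45], "jaw": 0},
  ],
)

```text
time: 3.68
position: [0.4486, -0.2724, 0.0623]
tool_rot: [-0.216, 0.976, -0.002, 0.001]
ft_force: [-1.2, -1.2, 1.1]
grip_width: 0.0007
```

Run:
```python
from h import *
T=tool();print(T[:3,3],get_obs()["ft_force"],get_obs()["q"].round(2))
im=camera("wrist");cv2.imwrite("pics/w5.png",im[:,:,::-1])
im=camera("side");cv2.imwrite("pics/s5.png",im[:,:,::-1])
sleeve(im,"blue",T,roi=(350,170,450,230),n="side")
rows([pose(PO,a,.07,.022,.062) for a in [113,111,109,107,106,105,104,103]])
```

```text
[ 0.4485846  -0.27241619  0.06230841] [-1.23161428 -1.20894028  1.11919484] [-0.76  0.65  1.81 -0.    0.68  1.95]Traceback (most recent call last):
  File "<stdin>", line 5, in <module>
  File "h.py", line 26, in sleeve
    k,l,s,ce=cv2.connectedComponentsWithStats(m); i=1+np.argmax(s[1:,4])
                                                      ~~~~~~~~~^^^^^^^^^
    return _wrapfunc(a, 'argmax', axis=axis, out=out, **kwds)
    return bound(*args, **kwds)
ValueError: attempt to get argmax of an empty sequence
```

View pics/w5.png

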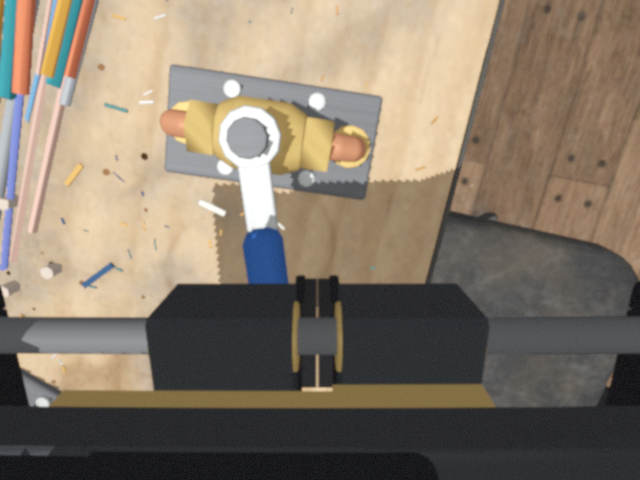

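Run:
```python
from h import *
T=tool();print(T[:3,3])
a=onz("wrist",(248,136),.081,T);b=onz("wrist",(266,258),.085,T);d=(b-a)[:2]
print(a,b,"th",np.degrees(np.arctan2(d[1],d[0])))
c=[onz("wrist",p,.006,T)[:2] for p in [(172,66),(380,97),(366,198),(166,168)]]
for d in(c[0]-c[1],c[3]-c[2]):print("pipe",np.degrees(np.arctan2(d[1],d[0])))
rows([pose(PO,x,.07,.018,.062) for x in [115,112,110,108,107,106,105,104]])
```

```text
[ 0.44897647 -0.27222259  0.06205721]
[ 0.50018887 -0.32534533  0.081     ] [ 0.47682174 -0.2883666   0.085     ] th 122.28908873871002
pipe 17.179156222269256
pipe 16.681788959497297
[-0.39, -0.03, 0.01] [-0.2, 0.1, 0.2]
[-0.76, 0.05, 0.01] [-0.2, 0.1, 3.2]
[-1.0, 0.1, 0.01] [-0.2, 0.1, 5.2]
[-1.25, 0.13, 0.01] [-0.2, 0.1, 7.2]
[-1.38, 0.15, 0.01] [-0.2, 0.1, 8.2]
[-1.5, 0.16, 0.01] [-0.2, 0.1, 9.2]
[-1.63, 0.17, 0.01] [-0.2, 0.1, 10.2]
[-1.76, 0.18, 0.01] [-0.2, 0.1, 11.2]
```

Run:
```python
from h import *
rows([pose(PO,x,.07,.013,.062) for x in [122,120,118,116,114,112,110,109]])
```

```text
[-0.04, -0.24, 0.01] [-0.2, 0.1, -6.8]
[-0.28, -0.17, 0.01] [-0.2, 0.1, -4.8]
[-0.52, -0.11, 0.01] [-0.2, 0.1, -2.8]
[-0.76, -0.06, 0.01] [-0.2, 0.1, -0.8]
[-1.01, -0.01, 0.01] [-0.2, 0.1, 1.2]
[-1.25, 0.02, 0.01] [-0.2, 0.1, 3.2]
[-1.5, 0.05, 0.01] [-0.2, 0.1, 5.2]
[-1.63, 0.06, 0.01] [-0.2, 0.1, 6.2]
```

Request:
drive_tool(
  plan=[
    {"offset": [-0.2, 0, 0], "delta_rot": [0, 0, 0], "jaw": 0},
    {"offset": [-0.4, 0, 0], "delta_rot": [0, 0, 0], "jaw": 0},
    {"offset": [-0.6, 0, 0], "delta_rot": [0, 0, 0], "jaw": 0},
    {"offset": [-0.8, 0, 0], "delta_rot": [0, 0, 0], "jaw": 0},
    {"offset": [-1.0, 0, 0], "delta_rot": [0, 0, 1], "jaw": 0},
    {"offset": [-1.2, 0, 0], "delta_rot": [0, 0, 3], "jaw": 0},
    {"offset": [-1.4, 0, 0], "delta_rot": [0, 0, 5], "jaw": 0},
    {"offset": [-1.6, 0, 0], "delta_rot": [0, 0, 6], "jaw": 0},
  ],
)

```text
time: 4.45
position: [0.4616, -0.264, 0.0599]
tool_rot: [-0.165, 0.986, 0.001, -0.001]
ft_force: [-2.2, 0.6, 1.2]
grip_width: 0.0002
```

Run:
```python
from h import *
T=tool();print(T[:3,3],get_obs()["ft_force"])
im=camera("wrist");cv2.imwrite("pics/w6.png",im[:,:,::-1])
```

```text
[ 0.461554   -0.26397924  0.05987045] [-2.16884787  0.56066448  1.24263727]
```

View pics/w6.png

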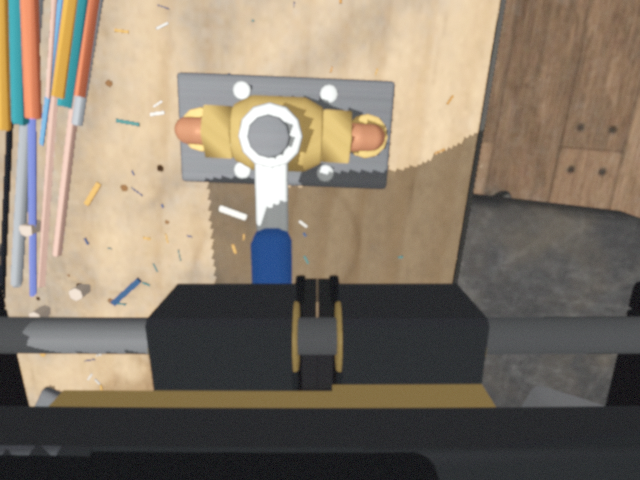

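Almost square now: the lever runs (270,136)–(271,258) and the plate edge slopes about 2.5°, so roughly 3° remains. One more small push.

Request:
drive_tool(
  plan=[
    {"offset": [-0.1, 0, 0], "delta_rot": [0, 0, 0], "jaw": 0},
    {"offset": [-0.2, 0, 0], "delta_rot": [0, 0, 0.5], "jaw": 0},
    {"offset": [-0.3, 0, 0], "delta_rot": [0, 0, 1], "jaw": 0},
    {"offset": [-0.35, 0, 0], "delta_rot": [0, 0, 1], "jaw": 0},
    {"offset": [-0.4, 0, 0], "delta_rot": [0, 0, 1], "jaw": 0},
    {"offset": [-0.4, 0, 0], "delta_rot": [0, 0, 1], "jaw": 0},
    {"offset": [-0.4, 0, 0], "delta_rot": [0, 0, 1], "jaw": 0},
    {"offset": [-0.4, 0, 0], "delta_rot": [0, 0, 1], "jaw": 0},
  ],
)

```text
time: 5.17
position: [0.4636, -0.2631, 0.0598]
tool_rot: [-0.157, 0.988, 0.001, -0.002]
ft_force: [-7.4, -1.4, 2.3]
grip_width: 0.0002
```

Run:
```python
from h import *
T=tool();print(T[:3,3],get_obs()["ft_force"])
im=camera("wrist");cv2.imwrite("pics/w7.png",im[:,:,::-1])
cv2.imwrite("pics/w7z.png",cv2.resize(im[50:300,150:420],None,fx=2.4,fy=2.4)[:,:,::-1])
```

```text
[ 0.46360308 -0.26305432  0.05980659] [-7.41462276 -1.36291984  2.25863963]
```

View pics/w7z.png

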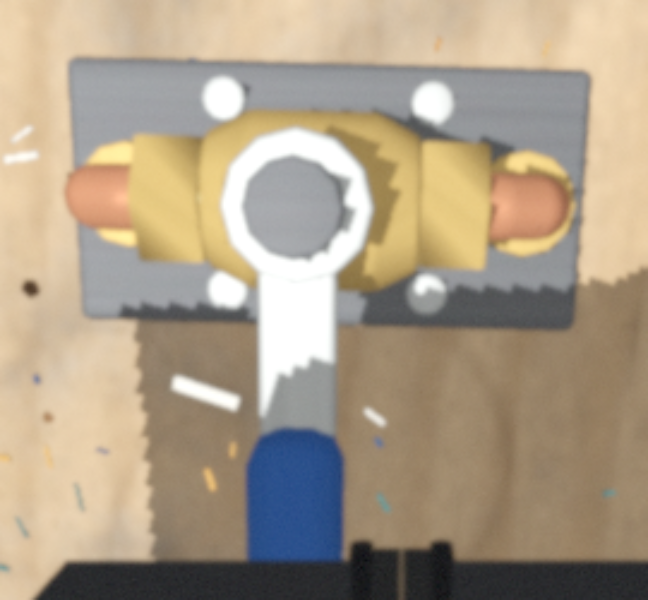

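Force rose from 2 to 7.4 N and the lever is square across the plate, so the oxygen lever is on its stop. I'll back off and lift.

Request:
drive_tool(
  plan=[
    {"offset": [1, 0, 0], "delta_rot": [0, 0, 0], "jaw": 0},
    {"offset": [3, 0, 0], "delta_rot": [0, 0, 0], "jaw": 0},
    {"offset": [4, 0, -1], "delta_rot": [0, 0, 0], "jaw": 0},
    {"offset": [4, 0, -5], "delta_rot": [0, 0, 0], "jaw": 0},
    {"offset": [4, 0, -9], "delta_rot": [0, 0, 0], "jaw": 0},
    {"offset": [4, 0, -13], "delta_rot": [0, 0, 0], "jaw": 0},
    {"offset": [4, 0, -17], "delta_rot": [0, 0, -6], "jaw": 0},
    {"offset": [4, 0, -21], "delta_rot": [0, 0, -12], "jaw": 0},
  ],
)

```text
time: 5.88
position: [0.4277, -0.2758, 0.2732]
tool_rot: [-0.261, 0.965, -0.001, 0.001]
ft_force: [-0.0, -0.0, -0.2]
grip_width: 0.0002
```

Run:
```python
from h import *
T=tool();print(T.round(3),get_obs()["q"].round(2))
im=camera("side");cv2.imwrite("pics/s8.png",im[:,:,::-1])
cv2.imwrite("pics/s8z.png",cv2.resize(im[150:420,150:480],None,fx=2.2,fy=2.2)[:,:,::-1])
print(T[:3,:3].T@(np.array([.45,.25,.30])-T[:3,3])*100)
```

```text
[[-0.863 -0.504  0.002  0.428]
 [-0.504  0.863 -0.001 -0.276]
 [-0.001 -0.002 -1.     0.273]
 [ 0.     0.     0.     1.   ]] [-0.79  0.31  1.66  0.    1.17  1.82]
[-28.45535613  44.26688627  -2.74531321]
```

View pics/s8z.png

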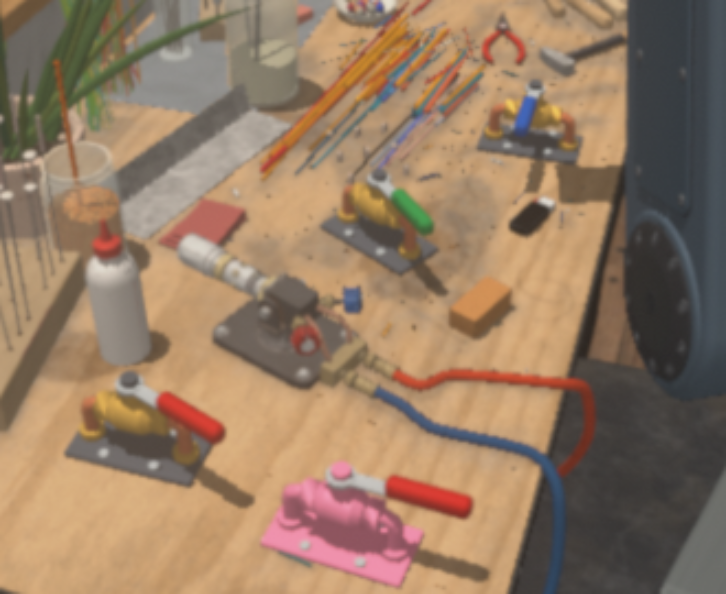

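The side view confirms the blue lever square across its pipe at (527,105). The other objects are undisturbed. Now over to the gas valve.

Request:
drive_tool(
  plan=[
    {"offset": [-2, 3.1, -0.3], "delta_rot": [0, 0, -7], "jaw": 0},
    {"offset": [-4, 6.2, -0.6], "delta_rot": [0, 0, -14], "jaw": 0},
    {"offset": [-6, 9.3, -1], "delta_rot": [0, 0, -21], "jaw": 0},
    {"offset": [-8, 12.4, -1.4], "delta_rot": [0, 0, -28], "jaw": 0},
    {"offset": [-10, 15.5, -1.8], "delta_rot": [0, 0, -35], "jaw": 0},
    {"offset": [-12, 18.6, -2.2], "delta_rot": [0, 0, -42], "jaw": 0},
    {"offset": [-14, 21.7, -2.7], "delta_rot": [0, 0, -49], "jaw": 0},
    {"offset": [-16, 24.8, -2.7], "delta_rot": [0, 0, -56], "jaw": 0},
  ],
)

```text
time: 6.6
position: [0.4427, 0.0206, 0.2988]
tool_rot: [-0.684, 0.729, -0.002, 0.002]
ft_force: [-0.1, 0.6, -0.8]
grip_width: 0.0005
```

Run:
```python
from h import *
T=tool();print(get_obs()["q"].round(2))
go([.45,.25,.30])
```

```text
[-0.21  0.18  1.76  0.    1.19  1.43]
off cm [-22.94   0.75  -0.13] rot [-0.28 -0.01 -3.68]
```

Request:
drive_tool(
  plan=[
    {"offset": [-3.5, 0.1, 0], "delta_rot": [0, 0, -7], "jaw": 0},
    {"offset": [-7, 0.2, 0], "delta_rot": [0, 0, -14], "jaw": 0},
    {"offset": [-10.5, 0.4, 0], "delta_rot": [0, 0, -21], "jaw": 0},
    {"offset": [-14, 0.5, 0], "delta_rot": [0, 0, -28], "jaw": 0},
    {"offset": [-17.5, 0.7, 0], "delta_rot": [0, 0, -35], "jaw": 0},
    {"offset": [-20, 0.7, 0], "delta_rot": [0, 0, -42], "jaw": 0},
    {"offset": [-22, 0.7, 0], "delta_rot": [0, 0, -49], "jaw": 0},
    {"offset": [-22.5, 0.7, 0], "delta_rot": [0, 0, -56], "jaw": 0},
  ],
)

```text
time: 7.27
position: [0.4508, 0.2472, 0.2978]
tool_rot: [0.947, -0.321, 0.001, -0.002]
ft_force: [0.7, -0.4, -0.4]
grip_width: 0.0004
```

Request:
drive_tool(
  plan=[
    {"offset": [0, 0, 0], "delta_rot": [0, 0, -7], "jaw": 0},
    {"offset": [0, 0, 0], "delta_rot": [0, 0, -14], "jaw": 0},
    {"offset": [0, 0, 0], "delta_rot": [0, 0, -21], "jaw": 0},
    {"offset": [0, 0, 0], "delta_rot": [0, 0, -28], "jaw": 0},
    {"offset": [0, 0, 0], "delta_rot": [0, 0, -35], "jaw": 0},
    {"offset": [0, 0, 0], "delta_rot": [0, 0, -42], "jaw": 0},
    {"offset": [0, 0, 0], "delta_rot": [0, 0, -49], "jaw": 0},
    {"offset": [0, 0, 0], "delta_rot": [0, 0, -56], "jaw": 0},
  ],
)

```text
time: 7.93
position: [0.4508, 0.2441, 0.2977]
tool_rot: [0.987, 0.159, 0.001, -0.0]
ft_force: [-0.3, 0.5, -0.6]
grip_width: 0.0005
```

Run:
```python
from h import *
T=tool();print(T.round(3),get_obs()["q"].round(2))
im=camera("wrist");cv2.imwrite("pics/w9.png",im[:,:,::-1])
```

```text
[[ 0.949  0.315  0.002  0.451]
 [ 0.315 -0.949  0.001  0.244]
 [ 0.002 -0.001 -1.     0.298]
 [ 0.     0.     0.     1.   ]] [ 0.28  0.29  1.61  0.    1.24 -0.04]
```

View pics/w9.png

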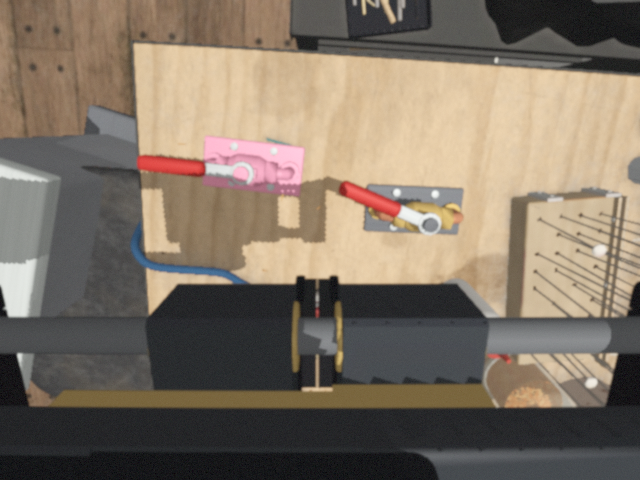

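The gas valve is at upper right: nut about (430,223), red sleeve (343,188)–(398,213), already about 20° towards closed. The pink look-alike is at left (242,172).

Run:
```python
from h import *
T=tool();im=camera("wrist")
sleeve(im,"red",T,roi=(320,170,420,230))
cv2.imwrite("pics/w10z.png",cv2.resize(im[160:260,320:480],None,fx=5,fy=5,interpolation=cv2.INTER_CUBIC)[:,:,::-1])
```

```text
red ends [0.4665 0.2705] [0.4733 0.2614] len 0.0114 ctr [0.4698 0.2662] [341, 184, 8, 12, 42]
```

View pics/w10z.png

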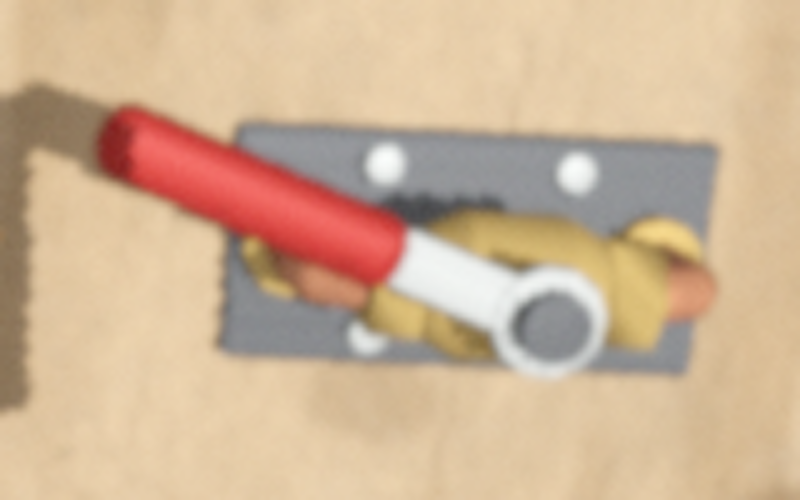

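Run:
```python
from h import *
T=tool();f=lambda x,y:(320+x/5,160+y/5)
P=onz("wrist",f(550,325),.081,T);t=onz("wrist",f(118,145),.08,T);s=onz("wrist",f(392,245),.08,T)
print("nut",P,"tip",t,s)
d=(t-P)[:2];print("r",np.linalg.norm(d),"th",np.degrees(np.arctan2(d[1],d[0])), "r in",np.linalg.norm((s-P)[:2]))
c=[onz("wrist",f(*p),.006,T)[:2] for p in [(240,124),(717,147),(688,374),(222,350)]]
for d in(c[1]-c[0],c[2]-c[3]):print("pipe",np.degrees(np.arctan2(d[1],d[0])),np.linalg.norm(d))
print("ctr",np.mean(c,0))
```

```text
nut [0.5624027  0.25920954 0.081     ] tip [0.47055798 0.26625906 0.08      ] [0.52744827 0.26434638 0.08      ]
r 0.09211486291581193 th 175.61088006888514 r in 0.035329865835639684
pipe 15.367105454132053 0.1097107860060941
pipe 15.020512220943441 0.11055615026381084
ctr [0.56401737 0.25898187]
```

```bash
echo 'PG=[.563,.259]' >> h.py
python3 - <<'E'
from h import *
rows([pose(PG,175,.07,.045,.2,-1)])
E
```

```text
[2.92, 3.46, 9.77] [0.0, -0.1, -67.0]
```

Request:
drive_tool(
  plan=[
    {"offset": [0.4, 0.5, 1], "delta_rot": [0, 0, -7], "jaw": 0},
    {"offset": [0.8, 1, 2], "delta_rot": [0, 0, -14], "jaw": 0},
    {"offset": [1.2, 1.5, 3], "delta_rot": [0, 0, -21], "jaw": 0},
    {"offset": [1.6, 2, 4], "delta_rot": [0, 0, -28], "jaw": 0},
    {"offset": [2, 2.5, 5], "delta_rot": [0, 0, -35], "jaw": 0},
    {"offset": [2.4, 3, 6], "delta_rot": [0, 0, -42], "jaw": 0},
    {"offset": [2.9, 3.5, 7], "delta_rot": [0, 0, -49], "jaw": 0},
    {"offset": [2.9, 3.5, 8], "delta_rot": [0, 0, -56], "jaw": 0},
  ],
)

```text
time: 8.7
position: [0.4907, 0.2193, 0.2172]
tool_rot: [0.798, 0.603, 0.001, 0.001]
ft_force: [0.6, 0.3, -0.1]
grip_width: 0.0004
```

Run:
```python
from h import *
rows([pose(PG,175,.07,.045,.062,-1)])
T=tool();im=camera("wrist");cv2.imwrite("pics/w11.png",im[:,:,::-1])
```

```text
[0.03, -0.2, 15.52] [0.2, -0.1, -10.9]
```

View pics/w11.png

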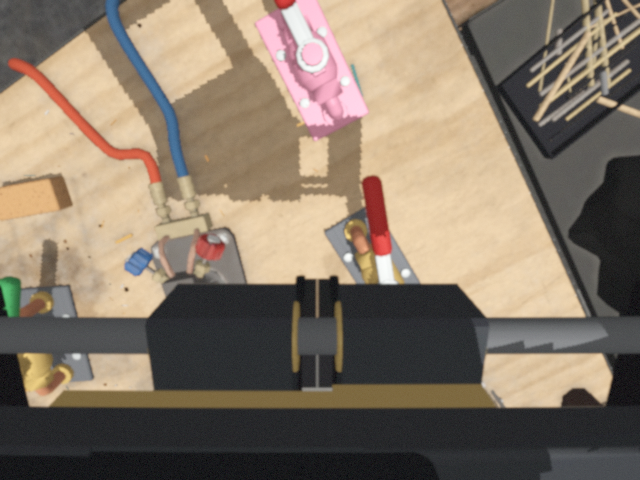

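The red sleeve at (373,180)–(383,255) lies to the finger's right, so a +x push closes it. I'll descend.

Request:
drive_tool(
  plan=[
    {"offset": [0, -0.1, 2.5], "delta_rot": [0, 0, -5], "jaw": 0},
    {"offset": [0, -0.2, 5], "delta_rot": [0, 0, -11], "jaw": 0},
    {"offset": [0, -0.2, 7.5], "delta_rot": [0, 0, -11], "jaw": 0},
    {"offset": [0, -0.2, 10], "delta_rot": [0, 0, -11], "jaw": 0},
    {"offset": [0, -0.2, 12.5], "delta_rot": [0, 0, -11], "jaw": 0},
    {"offset": [0, -0.2, 15], "delta_rot": [0, 0, -11], "jaw": 0},
    {"offset": [0, -0.2, 15.4], "delta_rot": [0, 0, -11], "jaw": 0},
    {"offset": [0, -0.2, 15.4], "delta_rot": [0, 0, -11], "jaw": 0},
  ],
)

```text
time: 9.42
position: [0.4862, 0.2201, 0.0622]
tool_rot: [0.738, 0.675, -0.001, -0.001]
ft_force: [0.2, 0.0, 0.8]
grip_width: 0.0005
```

Run:
```python
from h import *
rows([pose(PG,a,.07,o,.062,-1) for a,o in [(175,.035),(175,.024),(175,.014),(170,.013),(165,.013),(160,.013),(154,.013),(148,.013)]])
print(get_obs()["ft_force"])
```

```text
[1.05, 0.31, 0.02] [-0.2, 0.0, -0.1]
[2.15, 0.31, 0.02] [-0.2, 0.0, -0.1]
[3.15, 0.31, 0.02] [-0.2, 0.0, -0.1]
[3.86, 0.22, 0.02] [-0.2, 0.0, 4.9]
[4.48, 0.19, 0.02] [-0.2, 0.1, 9.9]
[5.1, 0.21, 0.02] [-0.2, 0.1, 14.9]
[5.84, 0.3, 0.02] [-0.2, 0.1, 20.9]
[6.57, 0.47, 0.01] [-0.2, 0.1, 26.9]
[0.15419949 0.04434986 0.75340954]
```

Request:
drive_tool(
  plan=[
    {"offset": [1.1, 0.3, 0], "delta_rot": [0, 0, 0], "jaw": 0},
    {"offset": [2.1, 0.3, 0], "delta_rot": [0, 0, 0], "jaw": 0},
    {"offset": [3.0, 0.3, 0], "delta_rot": [0, 0, 0], "jaw": 0},
    {"offset": [3.8, 0.2, 0], "delta_rot": [0, 0, 5], "jaw": 0},
    {"offset": [4.5, 0.2, 0], "delta_rot": [0, 0, 10], "jaw": 0},
    {"offset": [5.1, 0.2, 0], "delta_rot": [0, 0, 15], "jaw": 0},
    {"offset": [5.8, 0.3, 0], "delta_rot": [0, 0, 21], "jaw": 0},
    {"offset": [6.6, 0.5, 0], "delta_rot": [0, 0, 27], "jaw": 0},
  ],
)

```text
time: 10.08
position: [0.4979, 0.2866, 0.0646]
tool_rot: [0.875, 0.483, 0.001, 0.001]
ft_force: [-0.3, -1.9, 0.5]
grip_width: 0.0006
```

Run:
```python
from h import *
rows([pose(PG,a,.07,o,.062,-1) for a,o in [(142,.013),(136,.013),(131,.013),(126,.013),(121,.013),(117,.013),(113,.013),(111,.013)]])
print(get_obs()["ft_force"])
```

```text
[0.55, -0.12, 0.26] [0.1, -0.0, 5.8]
[1.3, -0.14, 0.26] [0.1, -0.0, 11.8]
[1.92, -0.1, 0.26] [0.1, -0.0, 16.8]
[2.53, -0.01, 0.26] [0.1, -0.0, 21.8]
[3.13, 0.14, 0.26] [0.1, -0.0, 26.8]
[3.6, 0.3, 0.26] [0.1, -0.0, 30.8]
[4.06, 0.49, 0.26] [0.1, -0.0, 34.8]
[4.29, 0.59, 0.26] [0.1, -0.1, 36.8]
[-0.32788925 -1.859249    0.45098705]
```

Request:
drive_tool(
  plan=[
    {"offset": [0.6, -0.1, 0.1], "delta_rot": [0, 0, 6], "jaw": 0},
    {"offset": [1.3, -0.1, 0.1], "delta_rot": [0, 0, 12], "jaw": 0},
    {"offset": [1.9, -0.1, 0.1], "delta_rot": [0, 0, 17], "jaw": 0},
    {"offset": [2.5, 0, 0.1], "delta_rot": [0, 0, 22], "jaw": 0},
    {"offset": [3.1, 0.1, 0.1], "delta_rot": [0, 0, 27], "jaw": 0},
    {"offset": [3.6, 0.3, 0.1], "delta_rot": [0, 0, 31], "jaw": 0},
    {"offset": [4.0, 0.4, 0.1], "delta_rot": [0, 0, 35], "jaw": 0},
    {"offset": [4.2, 0.5, 0.1], "delta_rot": [0, 0, 37], "jaw": 0},
  ],
)

```text
time: 10.75
position: [0.5241, 0.3201, 0.0635]
tool_rot: [0.983, 0.182, 0.0, -0.0]
ft_force: [-0.8, -1.3, 0.5]
grip_width: 0.0003
```

Run:
```python
from h import *
print(get_obs()["ft_force"])
im=camera("wrist");cv2.imwrite("pics/w12.png",im[:,:,::-1])
rows([pose(PG,a,.07,o,.062,-1) for a,o in [(109,.013),(107,.013),(105,.013)]])
```

```text
[-0.82368037 -1.28212029  0.52450221]
[0.35, 0.06, 0.15] [-0.0, -0.1, 1.9]
[0.59, 0.03, 0.15] [-0.0, -0.1, 3.9]
[0.84, 0.01, 0.15] [-0.0, -0.1, 5.9]
```

View pics/w12.png

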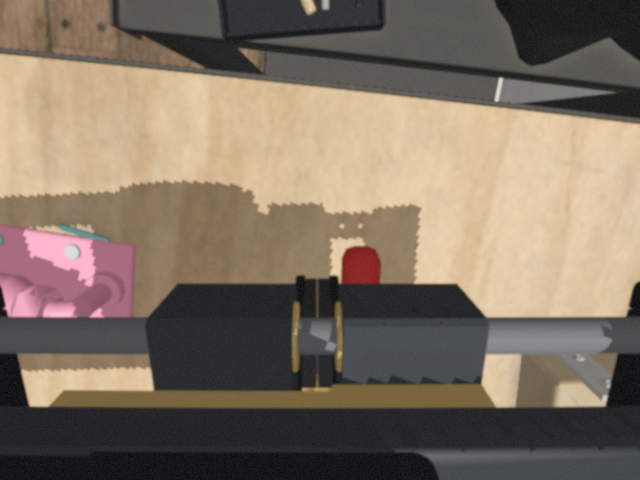

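The red sleeve tip (361,265) is about 6° from its stop by geometry, and the force is low. Small push next.

Request:
drive_tool(
  plan=[
    {"offset": [0.1, 0, 0.1], "delta_rot": [0, 0, 1], "jaw": 0},
    {"offset": [0.2, 0, 0.1], "delta_rot": [0, 0, 2], "jaw": 0},
    {"offset": [0.3, 0, 0.1], "delta_rot": [0, 0, 2], "jaw": 0},
    {"offset": [0.4, 0, 0.1], "delta_rot": [0, 0, 3], "jaw": 0},
    {"offset": [0.5, 0, 0.1], "delta_rot": [0, 0, 3], "jaw": 0},
    {"offset": [0.6, 0, 0.1], "delta_rot": [0, 0, 4], "jaw": 0},
    {"offset": [0.7, 0, 0.1], "delta_rot": [0, 0, 4], "jaw": 0},
    {"offset": [0.7, 0, 0.1], "delta_rot": [0, 0, 4], "jaw": 0},
  ],
)

```text
time: 11.47
position: [0.5287, 0.3208, 0.0611]
tool_rot: [0.989, 0.148, -0.002, 0.0]
ft_force: [-5.8, 0.6, 5.1]
grip_width: 0.0001
```

Run:
```python
from h import *
print(get_obs()["ft_force"])
rows([pose(PG,a,.07,o,.062,-1) for a,o in [(107,.013),(105,.013)]])
```

```text
[-5.83413905  0.62504284  5.12842568]
[0.17, -0.08, -0.09] [-0.0, 0.3, 0.0]
[0.42, -0.12, -0.09] [-0.0, 0.3, 2.0]
```

Request:
drive_tool(
  plan=[
    {"offset": [0.1, 0, 0], "delta_rot": [0, 0, 0], "jaw": 0},
    {"offset": [0.1, 0, 0], "delta_rot": [0, 0, 0], "jaw": 0},
    {"offset": [0.2, 0, 0], "delta_rot": [0, 0, 0], "jaw": 0},
    {"offset": [0.2, 0, 0], "delta_rot": [0, 0, 0], "jaw": 0},
    {"offset": [0.2, 0, 0], "delta_rot": [0, 0, 0], "jaw": 0},
    {"offset": [0.2, 0, 0], "delta_rot": [0, 0, 0], "jaw": 0},
    {"offset": [0.2, 0, 0], "delta_rot": [0, 0, 0], "jaw": 0},
    {"offset": [0.2, 0, 0], "delta_rot": [0, 0, 0], "jaw": 0},
  ],
)

```text
time: 12.13
position: [0.5287, 0.3209, 0.0611]
tool_rot: [0.989, 0.148, -0.004, 0.001]
ft_force: [-9.6, -0.3, 7.0]
grip_width: 0.0005
```

The tool didn't advance while the force rose to 9.6 N, so the gas lever is on its stop. I'll back off, lift and check.

Request:
drive_tool(
  plan=[
    {"offset": [-1, 0, 0], "delta_rot": [0, 0, 0], "jaw": 0},
    {"offset": [-3, 0, 0], "delta_rot": [0, 0, 0], "jaw": 0},
    {"offset": [-5, 0, -1], "delta_rot": [0, 0, 0], "jaw": 0},
    {"offset": [-5, 0, -5], "delta_rot": [0, 0, 0], "jaw": 0},
    {"offset": [-5, 0, -9], "delta_rot": [0, 0, 0], "jaw": 0},
    {"offset": [-5, 3, -13], "delta_rot": [0, 0, 0], "jaw": 0},
    {"offset": [-5, 7, -17], "delta_rot": [0, 0, 0], "jaw": 0},
    {"offset": [-5, 11, -19], "delta_rot": [0, 0, 0], "jaw": 0},
  ],
)

```text
time: 12.8
position: [0.5129, 0.2224, 0.2407]
tool_rot: [0.989, 0.149, 0.003, -0.0]
ft_force: [0.9, 0.5, 0.6]
grip_width: 0.0001
```

Request:
drive_tool(
  plan=[
    {"offset": [0, 0, 0], "delta_rot": [0, 0, 0], "jaw": 0},
    {"offset": [0, 0, 0], "delta_rot": [0, 0, 0], "jaw": 0},
    {"offset": [0, 0, 0], "delta_rot": [0, 0, 0], "jaw": 0},
    {"offset": [0, 0, 0], "delta_rot": [0, 0, 0], "jaw": 0},
    {"offset": [0, 0, 0], "delta_rot": [0, 0, 0], "jaw": 0},
    {"offset": [0, 0, 0], "delta_rot": [0, 0, 0], "jaw": 0},
    {"offset": [0, 0, 0], "delta_rot": [0, 0, 0], "jaw": 0},
    {"offset": [0, 0, 0], "delta_rot": [0, 0, 0], "jaw": 0},
  ],
)

```text
time: 13.47
position: [0.5105, 0.2226, 0.2367]
tool_rot: [0.989, 0.149, -0.001, 0.0]
ft_force: [0.4, -0.7, 0.7]
grip_width: 0.0
```

Run:
```python
from h import *
print(get_obs()["ft_force"],tool().round(3))
im=camera("wrist");cv2.imwrite("pics/w14.png",im[:,:,::-1])
im=camera("side");cv2.imwrite("pics/s14z.png",cv2.resize(im[150:420,150:480],None,fx=2.2,fy=2.2)[:,:,::-1])
```

```text
[ 0.43901096 -0.65542297  0.72118786] [[ 0.956  0.294 -0.001  0.51 ]
 [ 0.294 -0.956 -0.     0.223]
 [-0.001 -0.    -1.     0.237]
 [ 0.     0.     0.     1.   ]]
```

View pics/w14.png

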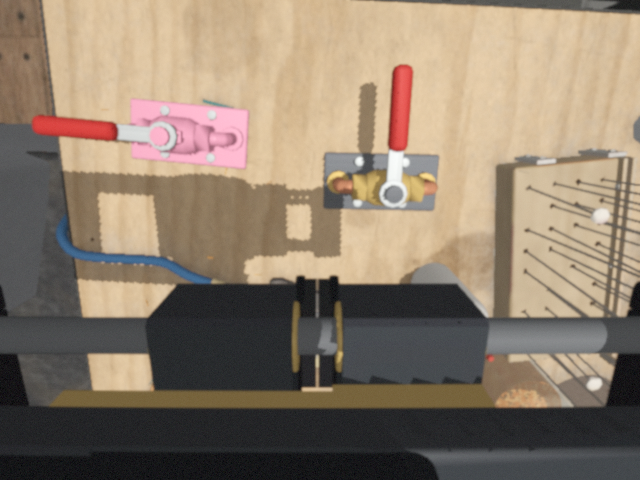

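View pics/s14z.png

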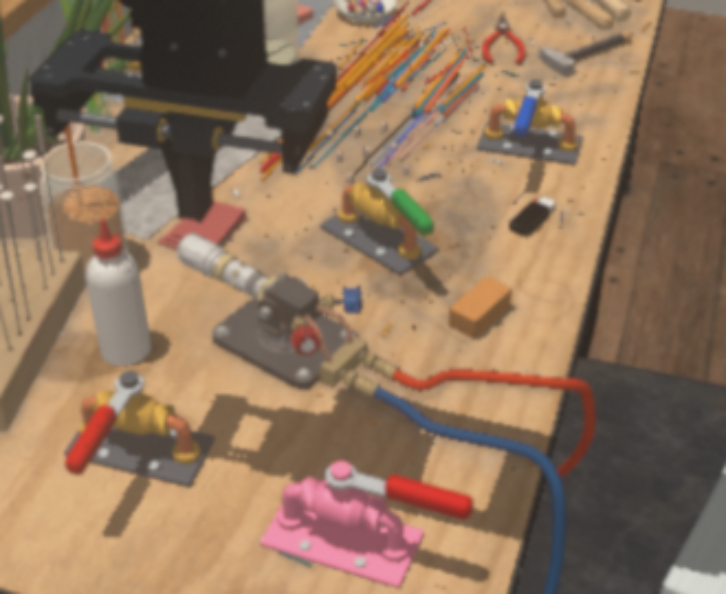

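The red lever runs (393,192)–(402,70), square across its pipe. The blue lever is still closed, and the air lever and bystanders are where they were. A numeric check, then hand in.

Run:
```python
from h import *
T=tool();a=onz("wrist",(393.5,192),.081,T);b=onz("wrist",(402,90),.085,T);d=(b-a)[:2]
print("theta",np.degrees(np.arctan2(d[1],d[0])))
p,q=onz("wrist",(325,153),.006,T),onz("wrist",(438,156),.006,T);d=(q-p)[:2];print("pipe",np.degrees(np.arctan2(d[1],d[0])))
print(hand_in())
```

```text
theta 105.86975635162635
pipe 15.74429709234385
the job is handed in; nothing more can be done
None
```

I closed the blue oxygen lever first and then the red gas lever, pushing each with one finger of the shut gripper. I then lifted clear and handed the job in at about 13.6 s; it gives no verdict.

- **Oxygen lever:** it was pushed onto its stop, where the force read about 7 N. The wrist picture and the later side pictures show it square across its pipe. I did not measure its final angle.
- **Gas lever:** it was pushed onto its stop, where the tool stopped advancing and the force read about 10 N sideways (about 12 N in all). My last measurement put it at 105.9° against a pipe at 15.7°, about 90° across.
- **Everything else:** in the side views the green lever, cork, lighter, white bottle and pink look-alike look unmoved. I judged that by eye and did not measure it.
- **Disagreement:** I first assumed the finger face stood about 22 mm from the lever's middle, but measuring mid-push gave about 13 mm. I used the measured value for the rest of the oxygen push and for the gas lever.

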